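# Show a milling spindle to the light pad

### The arm

A 7-joint arm with a two-finger parallel gripper is mounted at the origin on the work surface. World frame = base frame: x ahead of the robot, y to its left, z up, the work surface at z = 0. Lengths are in mm, angles in degrees, forces in N, time in s.
With the tool pointing down it reaches from about 425 to 875 mm from the base axis. Payload 4.7 kg.
Tool frame: the origin (TCP) lies midway between the tips of the shut fingers; the grasp point (between the pads) lies manip.hold_point_z behind it (manip.hold_point_z is the distance from the TCP to the grasp point, in mm); z points along the fingers, x is the direction in which the jaws open and shut, and the axes are right-handed (so a half turn about z gives the same grasp; the last joint's range is limited). The gripper opens to 85 mm and grips with 20 to 120 N. Pads are 22 mm wide; open, the fingers measure 114 mm over their backs; the gripper's body (76 mm by 85 mm) begins 54 mm behind the grasp point. The pads swing forward as they close: fully open they stand 13 mm farther back than shut.
Start: joints at [73.115, 18.392, -4.016, 83.108, 1.295, 78.541, -3.26], TCP at [197.525, -619.281, 231.349] pointing down, gripper open.
Joint ranges: [-163.93, 163.93], [-17.29, 119.83], [-79.2, 71.16], [3.27, 140.29], [-89.18, 269.18], [5.43, 117.66], [-154.24, 154.24]. Speed limits (degrees/s): [147.25, 147.25, 180, 180, 180, 180, 180].

### API

Orientations are given as [roll, pitch, yaw] about the fixed x, y, z axes, in that order (R = Rz(yaw) Ry(pitch) Rx(roll)).
In Python, from station import manip, vision gives the robot as it stands. The module is installed in compiled form; this text tells all that it offers.
- The arm moves only by the shell command python3 -m inch 'ROWS' [OPENING] [FORCE]. ROWS is JSON, a list of rows, each an object with "translation": the shift along the tool's x, y, z each as a share of 25 mm, from -1 to 1, a list of three; "delta_rot": the turn, a rotation vector about the tool's x, y, z each as a share of 4 degrees, from -1 to 1, a list of three. In form: [{"translation": [dx, dy, dz], "delta_rot": [rx, ry, rz]}, ...]. A call has 1 to 12 rows; each row shifts and turns the commanded pose from where the row before left it, along the tool's axes as they then stand; what a row does not reach is not made up. A row lasts 1/10 s, in which the tool goes at most 50 mm and 8.59 degrees, less where a joint would pass 70% of its speed; a pose out of reach is approached as far as the arm can. A call with a number of a shift or a turn outside -1 to 1 is refused whole. A call with a gripper value outside its range is refused whole. OPENING is the closure, from -1 (fully open) to 1 (shut), set as the call begins (- or left out, the last holds). The fingers move at their own pace and stop on an object; FORCE is the grip in N (left out, the last holds). Time passes only in rows, so rows that do not move let the fingers close. It gives the time, the measured TCP pose, the force and the opening at its end, in the units of the state.
- manip.observe(): the state, without advancing time (a new reading comes with each control period).
- vision.grab_frame(name): name is "scene" or "side" or "wrist"; returns a dict with "image" (400x640x3 uint8, blue, green, red), "intrinsics" (3x3 intrinsics, pixels), "T" (4x4, takes a point from camera to world coordinates); the wrist camera has in their place "mount" (4x4, takes a point from camera to tool coordinates, whose origin is the TCP and whose axes are the tool frame's). Camera axes: x right, y down, z forward; pixel columns grow to the right and rows downward; lengths in mm; the calibration is good to about 2 mm. A picture is of the moment at which its call begins: read the wrist's pose just before it. There is no depth.
- manip.job_done(): hands the job in, once; it reports no verdict.
Trained networks look in the newest picture that a camera, given by its name, has taken for a name from the list of things; names that differ only in an ending like _2 or _b are one class to them, and where a whole thing is asked for, a point or a joint stands for the part that bears it (a point fixed in the world has none). Each returns a list of dicts, best first, with "confidence" (0 to 1); they miss things now and then, are a little off and sometimes report something else, mostly with a low value. They report only what shows in the picture. A call takes as long as a camera call. They do not tell look-alikes from the thing itself.
- vision.recognise(camera, thing): "location" ([column, row] in pixels, amid what is visible of it).
- vision.silhouettes(camera, thing): "mask" (400x640 bool, what is visible of it) and "location" ([column, row] in pixels, amid what is visible of it).
The state is a dict: "clock": time; "joint_positions": joint angles; "joint_vel": joint speeds; "tau": joint torques, N m; "ee_pos": TCP position; "tcp_rot": TCP orientation; "wrist_force": force on the tool from outside, world axes, zero at the start; "torque": the same for the moment, N m; "finger_gap": opening from 0.0 (shut) to 1.0 (fully open).
Only numpy, scipy, OpenCV 4.12 (cv2) and the standard library are available. Lean on these libraries where they do the work, as an engineer would, in place of code of your own. Each camera call takes 0.05 s, during which the arm holds its last target. There are 200 camera calls.

### The job

Roll the white spindle cartridge along the dark service mat until its orange index stripe faces straight up, then grip it and lift it off the mat, keeping it level all the way. Finish holding it still and level about ten centimetres above the middle of the light pad, lengthwise along the pad and with the stripe still facing up; do not let go or put it down. Let nothing touch the light pad, and leave the milling blank, the jar and the wrench where they are.

Things in the scene. Friction and masses are not known exactly. Their poses are not given: they have to be found in the camera images.
- spindle: spindle cartridge, about 0.45 kg: white cylinder, diameter 46 mm, length 140 mm, steel nose (up to 28 mm wide, 30 mm long) at +x, black plug (24 mm wide, 22 mm long) at -x. Lies on the mat pointing any way, axis 23 mm above the mat, free to roll: 23 mm of travel per radian; it soon stops when let go. Origin on the axis, mid cylinder, at the balance point (3 mm). x is the axis, z points to the stripe
- stripe (a point): middle of the orange index stripe on the cartridge's surface, 23 mm from the axis (on the side of the cartridge's z axis). The stripe is 14 mm wide and runs the whole length of the white cylinder; an orange tab on each end face marks the same side. At the start it faces sideways, about 70 degrees from straight up
- service_mat: flat dark mat fixed to the table, 300 x 300 x 4 mm, left or right of the robot's midline; origin in the centre of its underside, on the table top; z up
- light_pad: flat light pad fixed to the table, 280 mm long (its x axis) x 150 mm wide (y) x 20 mm high, aluminium with a pale blue lit screen 250 x 120 mm on top; on the other side of the midline from the mat; origin in the centre of its underside, z up
- pad_top (a point): centre of the light pad's screen, 20 mm above the table
- blank: milling blank, not to be moved: an off-white disc 90 mm in diameter and 16 mm thick lying at the far side of the table; origin in the centre of its underside
- bur_jar: small clear jar with a blue cap, not to be moved: 52 mm in diameter, 70 mm high, upright at the far side; origin in the centre of its underside
- wrench: steel wrench, not to be moved: 130 mm long (its x axis), lying flat at the far side of the table; origin in the middle of its underside
Not all that is in view belongs to the job. Several things have the shape of the spindle; the one meant has the colours described above.

How it is judged:
By the outcome, as a careful person would: the job done as asked, in the order asked, and still so for the second after the job is handed in, while the arm keeps its last pose, push and grip.
It also fails if it takes over 53 s, if anything falls off the work surface, if the arm or the gripper's body presses on something with over 40 N, if the wrist force passes 120 N, or if a joint passes its speed limit or range.

## Working session

There is one attempt and no reset: what is moved stays moved. The work goes in short steps, Python scripts to look and compute and a shell command to move; the robot and the scene stay as the last step left them, time stands still between calls to the robot, and variables do not carry over. Pictures are saved under pics/ and viewed, about 8 in all and at most 12, crops included, and the job is handed in when it is done.

```bash
mkdir -p pics; python3 - <<'E'
from station import manip, vision
import cv2,numpy as np
print(manip.observe(), manip.hold_point_z)
for c in ["scene","side"]:
    f=vision.grab_frame(c); cv2.imwrite(f"pics/{c}0.png",f["image"]); print(c,f["intrinsics"].tolist(),np.round(f["T"],3).tolist())
    for t in ["spindle","stripe","service_mat","light_pad","pad_top","blank","bur_jar","wrench"]:
        print(t,[(np.round(r["location"]).tolist(),round(r["confidence"],2)) for r in vision.recognise(c,t)])
E
```

```text
{'clock': 0.0, 'joint_positions': array([73.11515875, 18.43914252, -4.01692241, 83.17711648,  1.29498179,
       78.53998838, -3.25949569]), 'joint_vel': array([ 0.06237498,  0.0684241 ,  0.04217177, -0.02894053,  0.07657563,
        0.00019497, -0.00589657]), 'tau': array([-4.00935323e-04, -4.93593371e+01, -3.82377673e-01, -3.14330542e+01,
        1.28820702e-02,  1.15735363e-02, -1.10222338e-07]), 'ee_pos': array([ 197.34162112, -618.74076705,  230.20334399]), 'tcp_rot': array([ 1.79994626e+02,  1.10996357e-01, -7.23035446e+01]), 'wrist_force': array([ 0.95621476, -0.10400291, -0.12347448]), 'torque': array([-0.05680926,  0.00659683, -0.03560759]), 'finger_gap': 1.0023282641130842} 18.700000000000003
scene [[407.68422949303175, 0.0, 318.48755807971344], [0.0, 407.68422949303175, 204.2991986943842], [0.0, 0.0, 1.0]] [[-0.818, 0.402, -0.41, 984.986], [0.574, 0.581, -0.577, 548.207], [0.007, -0.708, -0.707, 878.216], [0.0, 0.0, 0.0, 1.0]]
spindle [([233.0, 164.0], 0.95), ([328.0, 133.0], 0.94), ([308.0, 190.0], 0.8), ([304.0, 209.0], 0.16)]
stripe [([308.0, 189.0], 0.89), ([324.0, 134
[... 185 characters left out ...]
0], 0.88)]
bur_jar [([260.0, 281.0], 0.78)]
wrench [([304.0, 351.0], 0.95)]
side [[504.0829976428001, 0.0, 322.7938515461547], [0.0, 504.0829976428001, 202.31790901690118], [0.0, 0.0, 1.0]] [[-0.915, -0.249, 0.319, 68.633], [-0.404, 0.588, -0.701, 826.643], [-0.013, -0.77, -0.638, 942.523], [0.0, 0.0, 0.0, 1.0]]
spindle [([439.0, 177.0], 0.73), ([340.0, 199.0], 0.64), ([333.0, 145.0], 0.61)]
stripe [([438.0, 173.0], 0.94), ([341.0, 198.0], 0.88), ([332.0, 144.0], 0.87)]
service_mat [([332.0, 213.0], 0.93)]
light_pad [([259.0, 309.0], 0.81)]
pad_top [([262.0, 317.0], 0.56)]
blank [([251.0, 188.0], 0.98), ([332.0, 215.0], 0.52)]
bur_jar []
wrench [([179.0, 266.0], 0.92), ([260.0, 311.0], 0.3)]
```

View pics/scene0.png

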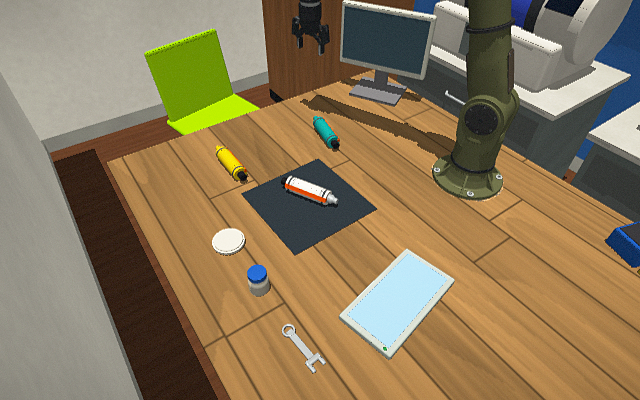

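View pics/side0.png

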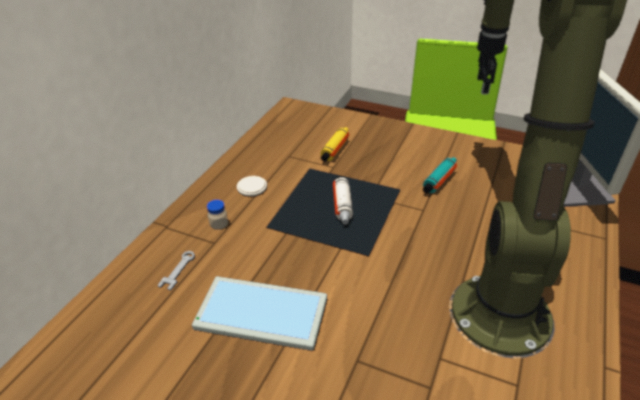

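```bash
cat > h.py <<'E'
import numpy as np,cv2
from station import manip,vision
from scipy.spatial.transform import Rotation as R
def cam(f):
    if "T" in f: return f["T"]
    s=f["state"];T=np.eye(4);T[:3,:3]=R.from_euler("xyz",s["tcp_rot"],degrees=True).as_matrix();T[:3,3]=s["ee_pos"];return T@f["mount"]
def grab(c):
    s=manip.observe();f=vision.grab_frame(c);f["state"]=s;return f
def rays(f,px):
    px=np.atleast_2d(px).astype(float);K=f["intrinsics"];T=cam(f)
    d=np.c_[px,np.ones(len(px))]@np.linalg.inv(K).T@T[:3,:3].T
    return T[:3,3],d/np.linalg.norm(d,axis=1)[:,None]
def plane(f,px,z):
    o,d=rays(f,px);return o+d*((z-o[2])/d[:,2])[:,None]
def cyl(f,px,c,yaw,r=23):
    """roll angle (deg from up, about +x axis of yaw) of pixels on cylinder about axis through c"""
    o,d=rays(f,px);a=np.array([np.cos(yaw),np.sin(yaw),0]);l=np.array([-a[1],a[0],0]);z=np.array([0,0,1])
    ol=np.array([(o-c)@l,o[2]-c[2]]);dl=np.c_[d@l,d[:,2]]
    A=(dl**2).sum(1);B=dl@ol;C=ol@ol-r*r;D=B*B-A*C;ok=D>0
    t=(-B-np.sqrt(np.maximum(D,0)))/A;p=ol+dl*t[:,None];s=(o-c)@a+t*(d@a)
    return ok,s,np.degrees(np.arctan2(-p[:,0],p[:,1]))  # right-hand about a: up->-l
def orange(im):
    h=cv2.cvtColor(im,cv2.COLOR_BGR2HSV);return (h[...,0]<16)&(h[...,1]>170)&(h[...,2]>120)
def sil(c,t,near=None):
    L=vision.silhouettes(c,t)
    if near is not None: L=sorted(L,key=lambda r:np.hypot(*(np.array(r["location"])-near)))
    return L[0]["mask"]
def px(m): y,x=np.nonzero(m);return np.c_[x,y]
def rect(p): return cv2.minAreaRect(p[:,:2].astype(np.float32))
E
python3 - <<'E'
from h import *
near={"scene":(308,190),"side":(340,199)}
for c in near:
    f=grab(c)
    for t,z,n in [("service_mat",4,None),("light_pad",20,(393,301) if c=="scene" else (259,309)),("blank",16,(227,241) if c=="scene" else (251,188)),("wrench",4,None)]:
        try: print(c,t,rect(plane(f,px(sil(c,t,n)),z)))
        except Exception as e: print(c,t,e)
    m=sil(c,"spindle",near[c]);p=plane(f,px(m),27);print(c,"spindle",m.sum(),rect(p))
    (cx,cy),(w,h),a=rect(p);yaw=np.radians(a if w>h else a+90)
    o=orange(f["image"])&cv2.dilate(m.astype(np.uint8),np.ones((3,3))).astype(bool)
    ok,s,ph=cyl(f,px(o),np.array([cx,cy,27]),yaw)
    print("yaw",np.degrees(yaw),"orange",o.sum(),"roll pct",np.percentile(ph[ok],[5,50,95]),"s",np.percentile(s[ok],[2,98]))
    n=near[c];cv2.imwrite(f"pics/crop_{c}.png",cv2.resize(f["image"][n[1]-40:n[1]+40,n[0]-50:n[0]+50],None,fx=7,fy=7,interpolation=cv2.INTER_CUBIC))
E
```

```text
scene service_mat ((495.2655029296875, -196.72994995117188), (307.888671875, 307.4351806640625), 1.3206647634506226)
scene light_pad ((511.9327697753906, 221.25628662109375), (286.66412353515625, 152.5699005126953), 11.743724822998047)
scene blank ((769.5324096679688, -180.4196014404297), (89.0857925415039, 88.42066955566406), 0.10441025346517563)
scene wrench ((765.9714965820312, 181.21031188964844), (37.049163818359375, 125.2298355102539), 2.4791905879974365)
scene spindle 812 ((479.22540283203125, -213.648193359375), (66.43116760253906, 198.71600341796875), 24.59902572631836)
yaw 114.59902572631837 orange 186 roll pct [58.566778   74.35805886 94.06279656] s [-72.4979876   66.04142475]
side service_mat ((494.11260986328125, -199.1109619140625), (303.34332275390625, 306.8485412597656), 1.257279872894287)
side light_pad ((503.2301025390625, 222.814208984375), (280.817138671875, 159.01620483398438), 11.730542182922363)
side blank ((761.788818359375, -181.06344604492188), (88.92974853515625, 93.44977569580078), 22.9049072265625)
side wrench ((770.528564453125, 180.56100463867188), (42.73295211791992, 132.42984008789062), 5.243997097015381)
side spindle 615 ((481.3991394042969, -214.953369140625), (46.6130256652832, 199.33128356933594), 25.878183364868164)
yaw 115.87818336486818 orange 55 roll pct [53.98052915 67.58150092 84.22500125] s [-68.1653317   76.75610074]
```

View pics/crop_scene.png

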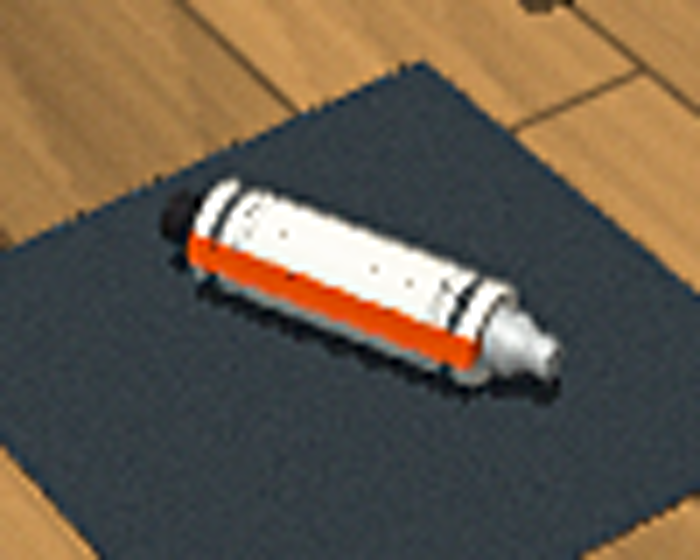

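The job spindle is the white one on the mat, at scene (308,190). The look-alikes are teal (326,133) and yellow (232,162). In the crop the white body with the orange stripe faces the camera (+x side), with the steel nose to the lower right (yaw ≈115°). It has to roll about 28 mm toward the robot. I'll move above it and turn the jaws across its axis, with the gripper shut.

```bash
python3 -m inch '[{"translation":[-0.74,-0.98,0],"delta_rot":[0,0,0]},{"translation":[-0.74,-0.98,0],"delta_rot":[0,0,0]},{"translation":[-0.74,-0.98,0],"delta_rot":[0,0,0]},{"translation":[-0.74,-0.98,0],"delta_rot":[0,0,0]},{"translation":[-0.74,-0.98,0],"delta_rot":[0,0,0]},{"translation":[-0.74,-0.98,0],"delta_rot":[0,0,0]},{"translation":[-0.74,-0.98,0],"delta_rot":[0,0,0]},{"translation":[-0.74,-0.98,0],"delta_rot":[0,0,0]}]' 1 60
python3 -m inch '[{"translation":[-0.74,-0.98,0],"delta_rot":[0,0,0]},{"translation":[-0.74,-0.98,0],"delta_rot":[0,0,0]},{"translation":[-0.74,-0.98,0],"delta_rot":[0,0,0]},{"translation":[-0.74,-0.98,0],"delta_rot":[0,0,0]},{"translation":[-0.74,-0.98,0],"delta_rot":[0,0,0]},{"translation":[-0.74,-0.98,0],"delta_rot":[0,0,0]},{"translation":[-0.74,-0.98,0],"delta_rot":[0,0,0]},{"translation":[-0.74,-0.98,0],"delta_rot":[0,0,0]}]'
python3 -m inch '[{"translation":[0,0,0],"delta_rot":[0,0,-1]},{"translation":[0,0,0],"delta_rot":[0,0,-1]},{"translation":[0,0,0],"delta_rot":[0,0,-1]},{"translation":[0,0,0],"delta_rot":[0,0,-1]},{"translation":[0,0,0],"delta_rot":[0,0,-1]},{"translation":[0,0,0],"delta_rot":[0,0,-1]},{"translation":[0,0,0],"delta_rot":[0,0,-1]},{"translation":[0,0,0],"delta_rot":[0,0,-1]},{"translation":[0,0,0],"delta_rot":[0,0,-1]},{"translation":[0,0,0],"delta_rot":[0,0,-1]},{"translation":[0,0,0],"delta_rot":[0,0,-1]},{"translation":[0,0,0],"delta_rot":[0,0,-1]}]'
python3 -m inch '[{"translation":[0,0,0],"delta_rot":[0,0,-1]},{"translation":[0,0,0],"delta_rot":[0,0,-1]},{"translation":[0,0,0],"delta_rot":[0,0,-1]},{"translation":[0,0,0],"delta_rot":[0,0,-1]},{"translation":[0,0,0],"delta_rot":[0,0,-1]},{"translation":[0,0,0],"delta_rot":[0,0,-1]},{"translation":[0,0,0],"delta_rot":[0,0,-1]},{"translation":[0,0,0],"delta_rot":[0,0,-1]},{"translation":[0,0,0],"delta_rot":[0,0,-1]},{"translation":[0,0,0],"delta_rot":[0,0,-1]},{"translation":[0,0,0],"delta_rot":[0,0,-1]},{"translation":[0,0,0],"delta_rot":[0,0,-0.4]}]'
python3 -m inch '[{"translation":[0,0,0],"delta_rot":[0,0,0]},{"translation":[0,0,0],"delta_rot":[0,0,0]}]'
cat >> h.py <<'E'
def wmeas(f):
    """spindle from wrist cam: segment white+orange body -> centre of white cylinder, yaw(nose, near 115), roll"""
    im=f["image"];m=sil("wrist","spindle",(320,200));p=plane(f,px(m),27)
    (cx,cy),(w,h),a=rect(p);yaw=np.radians(a if w>h else a+90)
    if np.cos(yaw-np.radians(115))<0: yaw+=np.pi
    o=orange(im)&cv2.dilate(m.astype(np.uint8),np.ones((5,5))).astype(bool)
    ok,s,ph=cyl(f,px(o),np.array([cx,cy,27]),yaw)
    A=np.array([np.cos(yaw),np.sin(yaw)])
    print("rect",cx,cy,w,h,"origin",np.array([cx,cy])-4*A,"yaw",np.degrees(yaw),"orange",o.sum(),"roll pct",np.percentile(ph[ok],[3,50,97]),"s",np.percentile(s[ok],[1,99]))
E
python3 - <<'E'
from h import *
f=grab("wrist");s=f["state"];print(s["clock"],s["ee_pos"],s["tcp_rot"],s["joint_positions"],s["wrist_force"],f["mount"].round(3).tolist())
cv2.imwrite("pics/w1.png",f["image"]);wmeas(f)
E
```

```text
clock: 2.3
ee_pos: [339.9, -417.6, 231.5]
tcp_rot: [-180.0, -0.0, -72.3]
wrist_force: [0.2, -0.5, 0.1]
finger_gap: 0.002
clock: 3.1
ee_pos: [481.6, -217.1, 231.6]
tcp_rot: [-180.0, -0.0, -72.3]
wrist_force: [0.4, 0.2, -0.1]
finger_gap: -0.001
clock: 4.3
ee_pos: [481.0, -218.2, 231.5]
tcp_rot: [180.0, -0.0, -24.1]
wrist_force: [-0.2, -0.4, 1.0]
finger_gap: -0.003
clock: 5.5
ee_pos: [481.0, -218.1, 231.4]
tcp_rot: [180.0, -0.0, 21.4]
wrist_force: [-1.0, 0.5, -0.3]
finger_gap: 0.002
clock: 5.7
ee_pos: [481.0, -218.2, 231.4]
tcp_rot: [180.0, 0.0, 21.2]
wrist_force: [0.0, -0.7, -0.5]
finger_gap: 0.003
5.7 [ 481.01626077 -218.1794001   231.37134713] [1.79989069e+02 7.65518145e-04 2.12270787e+01] [ 49.24043846   5.09948377 -29.22659827  99.50962782   2.57207828
  76.04414734  40.7172219 ] [ 0.03139156 -0.72543964 -0.45636482] [[1.0, 0.001, 0.001, 0.494], [-0.001, 0.952, 0.307, -78.253], [-0.0, -0.307, 0.952, -143.883], [0.0, 0.0, 0.0, 1.0]]
rect 480.2779541015625 -212.80517578125 49.175071716308594 194.09024047851562 origin [ 482.07489348 -216.37883061] yaw 116.6946029663086 orange 145 roll pct [53.4772226  64.12233126 76.90527458] s [-72.08981297  64.66834023]
```

View pics/w1.png

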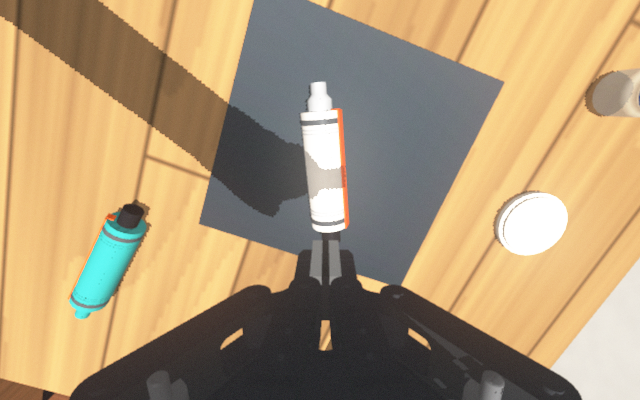

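```bash
python3 -m inch '[{"translation":[0,0,0.97],"delta_rot":[0,0,-0.6]},{"translation":[0,0,0.97],"delta_rot":[0,0,-0.6]},{"translation":[0.44,0,0.97],"delta_rot":[0,0,0]},{"translation":[0,0,0.97],"delta_rot":[0,0,0]},{"translation":[0,0,0.97],"delta_rot":[0,0,0]},{"translation":[0,0,0.97],"delta_rot":[0,0,0]},{"translation":[0,0,0.97],"delta_rot":[0,0,0]},{"translation":[0,0,0],"delta_rot":[0,0,0]},{"translation":[0,0,0],"delta_rot":[0,0,0]}]'
python3 -m inch '[{"translation":[0,0,0.2],"delta_rot":[0,0,0]},{"translation":[0,0,0.16],"delta_rot":[0,0,0]},{"translation":[0,0,0],"delta_rot":[0,0,0]},{"translation":[0,0,0],"delta_rot":[0,0,0]}]'
```

```text
clock: 6.7
ee_pos: [491.0, -213.2, 61.8]
tcp_rot: [-180.0, 0.0, 26.1]
wrist_force: [0.2, 0.1, 0.3]
finger_gap: 0.003
clock: 7.1
ee_pos: [491.1, -213.4, 52.9]
tcp_rot: [180.0, -0.0, 26.1]
wrist_force: [0.4, 0.2, 0.5]
finger_gap: -0.003
```

```bash
python3 -m inch '[{"translation":[0,0,0.08],"delta_rot":[0,0,0]},{"translation":[0,0,0],"delta_rot":[0,0,0]},{"translation":[0,0,0],"delta_rot":[0,0,0]}]'
python3 -m inch '[{"translation":[0,0,0.04],"delta_rot":[0,0,0]},{"translation":[0,0,0],"delta_rot":[0,0,0]},{"translation":[0,0,0],"delta_rot":[0,0,0]}]'
```

```text
clock: 7.4
ee_pos: [490.9, -213.3, 50.6]
tcp_rot: [180.0, 0.0, 26.1]
wrist_force: [-0.2, -0.5, -1.0]
finger_gap: -0.005
clock: 7.7
ee_pos: [491.0, -213.4, 49.6]
tcp_rot: [180.0, -0.0, 26.1]
wrist_force: [0.3, 0.0, 0.6]
finger_gap: -0.001
```

```bash
python3 -m inch '[{"translation":[0,0,0.04],"delta_rot":[0,0,0]},{"translation":[0,0,0],"delta_rot":[0,0,0]},{"translation":[0,0,0],"delta_rot":[0,0,0]}]'
python3 - <<'E'
from h import *
f=grab("scene");print(manip.observe()["wrist_force"]);cv2.imwrite("pics/s1.png",cv2.resize(f["image"][120:250,225:395],None,fx=4.5,fy=4.5,interpolation=cv2.INTER_CUBIC))
E
```

```text
clock: 8.0
ee_pos: [491.7, -213.1, 49.3]
tcp_rot: [180.0, -0.1, 26.1]
wrist_force: [-0.0, 1.9, 4.4]
finger_gap: 0.002
[0.27257247 1.00376046 5.39039947]
```

View pics/s1.png

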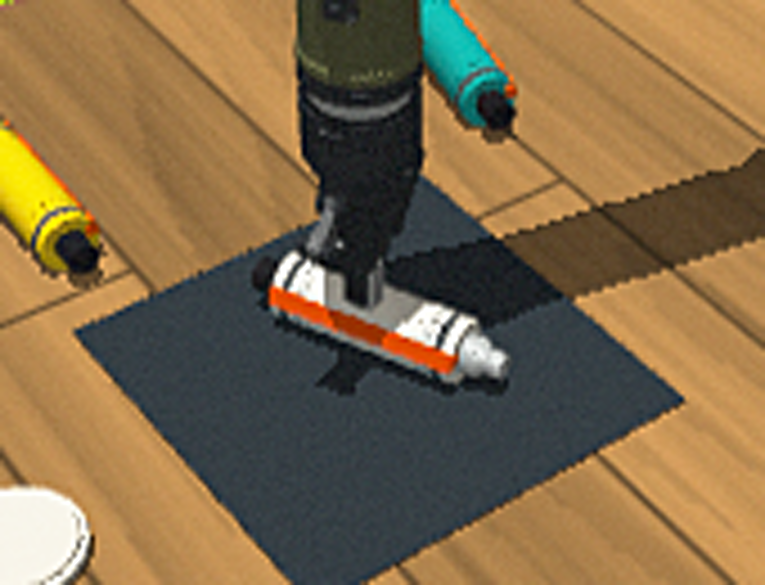

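The shut fingertips rest on the cylinder top (crop about (360,295)) with about 5 N. Rolling now.

```bash
python3 -m inch '[{"translation":[-0.16,0,0],"delta_rot":[0,0,0]},{"translation":[-0.16,0,0],"delta_rot":[0,0,0]},{"translation":[-0.16,0,0],"delta_rot":[0,0,0]},{"translation":[-0.16,0,0],"delta_rot":[0,0,0]},{"translation":[0,0,0],"delta_rot":[0,0,0]}]'
python3 -m inch '[{"translation":[-0.16,0,0],"delta_rot":[0,0,0]},{"translation":[-0.16,0,0],"delta_rot":[0,0,0]},{"translation":[-0.16,0,0],"delta_rot":[0,0,0]},{"translation":[-0.16,0,0],"delta_rot":[0,0,0]},{"translation":[-0.16,0,0],"delta_rot":[0,0,0]},{"translation":[0,0,0],"delta_rot":[0,0,0]},{"translation":[0,0,0],"delta_rot":[0,0,0]}]'
cat >> h.py <<'E'
def fit(f,near,c0,yaw0,lbl,save=None):
    """fixed-camera: refine axis (midline of the silhouette) and stripe roll"""
    m=sil(lbl,"spindle",near);p=plane(f,px(m),27);(cx,cy),(w,h),a=rect(p)
    yaw=np.radians(yaw0);o=orange(f["image"])&cv2.dilate(m.astype(np.uint8),np.ones((7,7))).astype(bool)
    ok,s,ph=cyl(f,px(o),np.array([*c0,27.]),yaw)
    print(lbl,m.sum(),"rect",np.round([cx,cy,w,h,a],1),"orange",o.sum(),"roll",np.percentile(ph[ok],[3,50,97]).round(1),"s",np.percentile(s[ok],[1,99]).round(1))
E
python3 - <<'E'
from h import *
for c,n in [("scene",(310,180)),("side",(345,198))]:
    f=grab(c);fit(f,n,(482-.9*18,-217-.44*18),116,c)
    if c=="scene":cv2.imwrite("pics/s2.png",cv2.resize(f["image"][120:250,225:395],None,fx=4.5,fy=4.5,interpolation=cv2.INTER_CUBIC))
E
```

```text
clock: 8.55
ee_pos: [477.0, -220.3, 49.9]
tcp_rot: [180.0, -0.0, 26.1]
wrist_force: [-1.5, 2.4, 10.7]
finger_gap: -0.001
clock: 9.25
ee_pos: [459.2, -229.0, 49.8]
tcp_rot: [180.0, -0.0, 26.1]
wrist_force: [-1.2, 1.9, 10.7]
finger_gap: 0.003
scene 803 rect [ 463.9 -221.5   68.4  202.2   26.6] orange 169 roll [11.6 27.  42.2] s [-68.9  71.4]
side 513 rect [ 459.6 -211.7   46.3  184.4   26. ] orange 101 roll [11.5 24.5 37.8] s [-54.1  72.3]
```

View pics/s2.png

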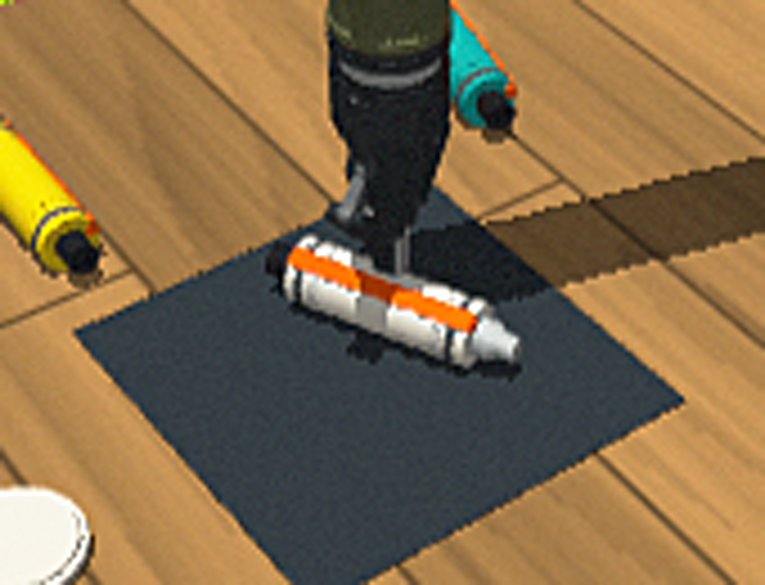

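```bash
python3 -m inch '[{"translation":[0,0,-0.3],"delta_rot":[0,0,0]},{"translation":[0.3,0,0],"delta_rot":[0,0,0]},{"translation":[0.3,0,0],"delta_rot":[0,0,0]},{"translation":[0,0,0.24],"delta_rot":[0,0,0]},{"translation":[0,0,0.06],"delta_rot":[0,0,0]},{"translation":[0,0,0],"delta_rot":[0,0,0]},{"translation":[0,0,0],"delta_rot":[0,0,0]}]'
python3 -m inch '[{"translation":[-0.16,0,0],"delta_rot":[0,0,0]},{"translation":[-0.16,0,0],"delta_rot":[0,0,0]},{"translation":[-0.16,0,0],"delta_rot":[0,0,0]},{"translation":[-0.16,0,0],"delta_rot":[0,0,0]},{"translation":[-0.16,0,0],"delta_rot":[0,0,0]},{"translation":[0,0,0],"delta_rot":[0,0,0]},{"translation":[0,0,0],"delta_rot":[0,0,0]},{"translation":[0,0,0],"delta_rot":[0,0,0]}]'
python3 - <<'E'
from h import *
for c,n in [("scene",(312,178)),("side",(347,198))]:
    f=grab(c);fit(f,n,(482-.9*28,-217-.44*28),116,c)
    if c=="scene":cv2.imwrite("pics/s3.png",f["image"])
E
```

```text
clock: 10.15
ee_pos: [473.6, -221.9, 49.5]
tcp_rot: [179.9, -0.1, 26.1]
wrist_force: [-0.7, 2.3, 9.4]
finger_gap: 0.001
clock: 10.95
ee_pos: [455.3, -230.8, 49.9]
tcp_rot: [180.0, -0.1, 26.1]
wrist_force: [-2.0, 2.5, 12.6]
finger_gap: 0.002
scene 719 rect [ 455.8 -228.2   64.1  196.6   24.8] orange 114 roll [-17.7   1.6  16. ] s [-67.8  72. ]
side 495 rect [ 450.6 -214.9   48.1  175.5   27.2] orange 50 roll [-13.5  -1.1  10.8] s [10.2 71.5]
```

```bash
python3 -m inch '[{"translation":[0,0,-0.4],"delta_rot":[0,0,0]},{"translation":[0,0,-1],"delta_rot":[0,0,0]},{"translation":[0,0,-1],"delta_rot":[0,0,0]},{"translation":[0,0,-1],"delta_rot":[0,0,0]},{"translation":[0,0,-1],"delta_rot":[0,0,0]},{"translation":[0,0,-1],"delta_rot":[0,0,0]},{"translation":[0,0,-1],"delta_rot":[0,0,0]},{"translation":[0,0,0],"delta_rot":[0,0,0]},{"translation":[0,0,0],"delta_rot":[0,0,0]},{"translation":[0,0,0],"delta_rot":[0,0,0]}]'
python3 - <<'E'
from h import *
f=grab("wrist");s=f["state"];print(s["clock"],s["ee_pos"],s["tcp_rot"])
cv2.imwrite("pics/w2.png",f["image"]);wmeas(f)
m=sil("wrist","spindle",(320,200))
# midline yaw / lateral by white body edges: per-slice mean along axis
p=plane(f,px(m),27);yaw=np.radians(116);A=np.array([np.cos(yaw),np.sin(yaw)]);X=np.array([np.cos(yaw-np.pi/2),np.sin(yaw-np.pi/2)])
q=p[:,:2]-s["ee_pos"][:2];u=q@A;v=q@X
for b in range(-110,120,20):
    k=(u>=b)&(u<b+20)
    if k.sum()>20: print(b+10,"tool-x mid",round((np.percentile(v[k],1)+np.percentile(v[k],99))/2,1),"width",round(np.ptp(v[k]),1))
print("u range",u.min(),u.max())
for c,n in [("scene",(312,178)),("side",(347,198))]:
    f=grab(c);fit(f,n,(482-.9*28,-217-.44*28),116,c)
E
```

```text
clock: 12.15
ee_pos: [453.2, -231.1, 207.1]
tcp_rot: [-179.9, 0.1, 26.1]
wrist_force: [0.1, 0.7, -0.3]
finger_gap: 0.0
12.15 [ 453.22531255 -231.07518527  207.13757508] [-1.79888039e+02  8.14569306e-02  2.60893299e+01]
rect 450.95794677734375 -220.04583740234375 47.004371643066406 178.55838012695312 origin [ 452.71932492 -223.6371529 ] yaw 116.12586593627931 orange 208 roll pct [-14.46170343  -3.66933531  15.01227096] s [-79.48534904  -0.08357668]
-80 tool-x mid 3.8 width 44.7
-60 tool-x mid 2.9 width 46.4
-40 tool-x mid 3.2 width 46.2
-20 tool-x mid 2.6 width 46.5
0 tool-x mid 2.5 width 46.3
20 tool-x mid 3.5 width 44.8
40 tool-x mid 3.0 width 45.8
60 tool-x mid 3.3 width 46.1
80 tool-x mid 3.2 width 30.7
100 tool-x mid 3.1 width 16.6
u range -78.40417229608451 100.20522217177705
scene 768 rect [ 454.5 -226.2   66.3  195.6   27.9] orange 134 roll [-18.7  -0.6  14.1] s [-69.6  71.8]
side 644 rect [ 456.  -228.4   45.9  204.4   25.5] orange 110 roll [-15.   -2.8   9.8] s [-75.3  71.5]
```

View pics/w2.png

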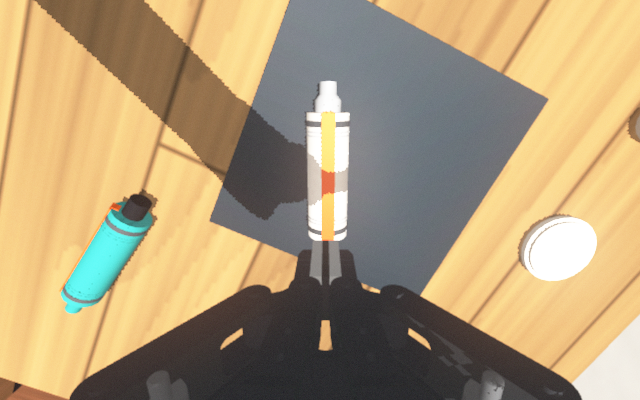

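Stripe is up (columns 321–335 on the cylinder's 305–349); the spindle axis sits 3 mm at tool +x, yaw 116°. Next I open and descend to straddle it.

```bash
python3 -m inch '[{"translation":[0.13,0,0],"delta_rot":[0,0,0]},{"translation":[0,0,0.8],"delta_rot":[0,0,0]},{"translation":[0,0,0.8],"delta_rot":[0,0,0]},{"translation":[0,0,0.8],"delta_rot":[0,0,0]},{"translation":[0,0,0],"delta_rot":[0,0,0]},{"translation":[0,0,0],"delta_rot":[0,0,0]},{"translation":[0,0,0],"delta_rot":[0,0,0]},{"translation":[0,0,0],"delta_rot":[0,0,0]}]' -1
python3 -m inch '[{"translation":[0,0,0.8],"delta_rot":[0,0,0]},{"translation":[0,0,0.8],"delta_rot":[0,0,0]},{"translation":[0,0,0.8],"delta_rot":[0,0,0]},{"translation":[0,0,0.8],"delta_rot":[0,0,0]},{"translation":[0,0,0.8],"delta_rot":[0,0,0]},{"translation":[0,0,0.8],"delta_rot":[0,0,0]},{"translation":[0,0,0.8],"delta_rot":[0,0,0]},{"translation":[0,0,0],"delta_rot":[0,0,0]},{"translation":[0,0,0],"delta_rot":[0,0,0]},{"translation":[0,0,0],"delta_rot":[0,0,0]}]'
python3 - <<'E'
from h import *
f=grab("wrist");print(f["state"]["ee_pos"],f["state"]["wrist_force"]);cv2.imwrite("pics/w3.png",f["image"])
E
```

```text
clock: 13.3
ee_pos: [457.8, -230.3, 149.8]
tcp_rot: [179.9, -0.1, 26.1]
wrist_force: [0.5, 0.0, -0.3]
finger_gap: 0.999
clock: 14.3
ee_pos: [458.1, -230.5, 10.0]
tcp_rot: [179.9, -0.1, 26.1]
wrist_force: [-0.5, 0.2, 0.4]
finger_gap: 0.995
[ 458.14060896 -230.54189149   10.03413581] [-0.51515071  0.17986168  0.38536052]
```

View pics/w3.png

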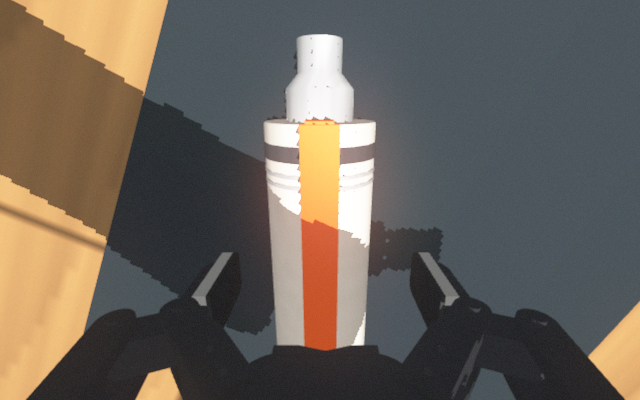

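```bash
python3 -m inch '[{"translation":[-0.07,-0.06,0.12],"delta_rot":[0,0,0]},{"translation":[0,0,0],"delta_rot":[0,0,0]},{"translation":[0,0,0],"delta_rot":[0,0,0]},{"translation":[0,0,0],"delta_rot":[0,0,0]}]'
python3 -m inch '[{"translation":[0,0,0],"delta_rot":[0,0,0]},{"translation":[0,0,0],"delta_rot":[0,0,0]},{"translation":[0,0,0],"delta_rot":[0,0,0]},{"translation":[0,0,0],"delta_rot":[0,0,0]},{"translation":[0,0,0],"delta_rot":[0,0,0]},{"translation":[0,0,0],"delta_rot":[0,0,0]},{"translation":[0,0,0],"delta_rot":[0,0,0]},{"translation":[0,0,0],"delta_rot":[0,0,0]}]' 1 70
python3 - <<'E'
from h import *
for c,n in [("scene",(312,178)),("side",(347,198))]:
    f=grab(c);p=f["state"]["ee_pos"];fit(f,n,p[:2],116,c)
f=grab("wrist");cv2.imwrite("pics/w4.png",f["image"])
E
```

```text
clock: 14.75
ee_pos: [454.8, -229.4, 5.7]
tcp_rot: [180.0, -0.0, 26.1]
wrist_force: [-0.4, -0.4, 0.6]
finger_gap: 1.0
clock: 15.55
ee_pos: [455.0, -229.4, 5.9]
tcp_rot: [180.0, -0.0, 26.1]
wrist_force: [-1.1, 0.9, 4.9]
finger_gap: 0.521
scene 520 rect [ 454.7 -227.6   64.4  193.4   25.6] orange 91 roll [-14.6   3.4  18.2] s [-71.   71.4]
side 528 rect [ 446.4 -206.    48.7  163.5   26.3] orange 75 roll [-10.4   1.3  13.8] s [-22.8  70.8]
```

View pics/w4.png

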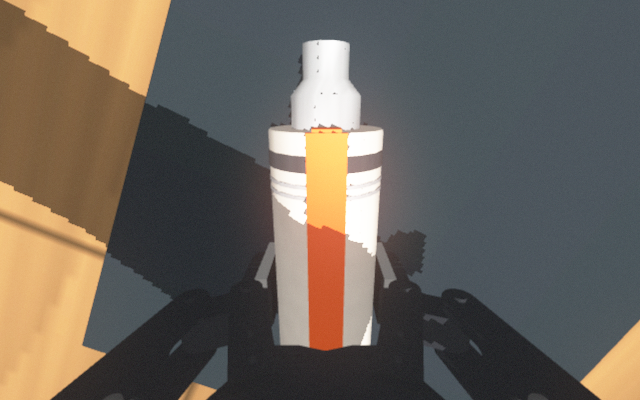

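Gripped, stripe centred on top (306–347 against cylinder 271–380). Lift straight up gently, and measure the pad from its screen.

```bash
python3 -m inch '[{"translation":[0,0,-0.1],"delta_rot":[0,0,0]},{"translation":[0,0,-0.2],"delta_rot":[0,0,0]},{"translation":[0,0,-0.4],"delta_rot":[0,0,0]},{"translation":[0,0,-0.5],"delta_rot":[0,0,0]},{"translation":[0,0,-0.5],"delta_rot":[0,0,0]},{"translation":[0,0,-0.5],"delta_rot":[0,0,0]},{"translation":[0,0,-0.5],"delta_rot":[0,0,0]},{"translation":[0,0,-0.5],"delta_rot":[0,0,0]},{"translation":[0,0,-0.4],"delta_rot":[0,0,0]},{"translation":[0,0,-0.2],"delta_rot":[0,0,0]},{"translation":[0,0,0],"delta_rot":[0,0,0]},{"translation":[0,0,0],"delta_rot":[0,0,0]}]'
python3 - <<'E'
from h import *
s=manip.observe();print(s["ee_pos"],s["tcp_rot"],s["wrist_force"],s["torque"],s["finger_gap"])
for c,n in [("scene",(393,301)),("side",(259,309))]:
    f=grab(c);b=cv2.cvtColor(f["image"],cv2.COLOR_BGR2HSV)
    m=sil(c,"light_pad",n)&(b[...,0]>85)&(b[...,0]<115)&(b[...,1]>40)
    l,lab,st,_=cv2.connectedComponentsWithStats(m.astype(np.uint8));k=1+st[1:,4].argmax()
    print(c,"screen",rect(plane(f,px(lab==k),20)))
E
```

```text
clock: 17.0
ee_pos: [454.4, -229.2, 100.2]
tcp_rot: [-180.0, 0.0, 26.1]
wrist_force: [-0.3, -0.5, -5.5]
finger_gap: 0.521
[ 454.41356084 -229.23183011  100.20867566] [-1.79971211e+02  2.78822877e-02  2.60891247e+01] [-0.30866346 -0.46171602 -5.48596557] [-0.02083889  0.01223542  0.02731893] 0.5205480720125018
scene screen ((507.2889099121094, 217.8476104736328), (250.17832946777344, 120.35794830322266), 11.839592933654785)
side screen ((506.7567443847656, 216.18203735351562), (249.41561889648438, 119.89125061035156), 11.895697593688965)
```

```bash
python3 -m inch '[{"translation":[0.116,-0.18,0],"delta_rot":[0,0,0]},{"translation":[0.232,-0.36,0],"delta_rot":[0,0,0]},{"translation":[0.348,-0.54,0],"delta_rot":[0,0,0]},{"translation":[0.464,-0.719,0],"delta_rot":[0,0,0]},{"translation":[0.464,-0.719,0],"delta_rot":[0,0,0]},{"translation":[0.464,-0.719,0],"delta_rot":[0,0,0]},{"translation":[0.464,-0.719,0],"delta_rot":[0,0,0]},{"translation":[0.464,-0.719,0],"delta_rot":[0,0,0]},{"translation":[0.464,-0.719,0],"delta_rot":[0,0,0]},{"translation":[0.464,-0.719,0],"delta_rot":[0,0,0]},{"translation":[0.464,-0.719,0],"delta_rot":[0,0,0]},{"translation":[0.464,-0.719,0],"delta_rot":[0,0,0]}]'
python3 -m inch '[{"translation":[0.464,-0.719,0],"delta_rot":[0,0,0]},{"translation":[0.464,-0.719,0],"delta_rot":[0,0,0]},{"translation":[0.464,-0.719,0],"delta_rot":[0,0,0]},{"translation":[0.464,-0.719,0],"delta_rot":[0,0,0]},{"translation":[0.464,-0.719,0],"delta_rot":[0,0,0]},{"translation":[0.464,-0.719,0],"delta_rot":[0,0,0]},{"translation":[0.464,-0.719,0],"delta_rot":[0,0,0]},{"translation":[0.464,-0.719,0],"delta_rot":[0,0,0]},{"translation":[0.464,-0.719,0],"delta_rot":[0,0,0]},{"translation":[0.348,-0.54,0],"delta_rot":[0,0,0]},{"translation":[0.232,-0.36,0],"delta_rot":[0,0,0]},{"translation":[0.116,-0.18,0],"delta_rot":[0,0,0]}]'
python3 -m inch '[{"translation":[0,0,0],"delta_rot":[0,0,-0.5]},{"translation":[0,0,0],"delta_rot":[0,0,-1]},{"translation":[0,0,0],"delta_rot":[0,0,-1]},{"translation":[0,0,0],"delta_rot":[0,0,-1]},{"translation":[0,0,0],"delta_rot":[0,0,-1]},{"translation":[0,0,0],"delta_rot":[0,0,-1]},{"translation":[0,0,0],"delta_rot":[0,0,-1]},{"translation":[0,0,0],"delta_rot":[0,0,-1]},{"translation":[0,0,0],"delta_rot":[0,0,-1]},{"translation":[0,0,0],"delta_rot":[0,0,-1]}]'
python3 -m inch '[{"translation":[0,0,0],"delta_rot":[0,0,-1]},{"translation":[0,0,0],"delta_rot":[0,0,-1]},{"translation":[0,0,0],"delta_rot":[0,0,-1]},{"translation":[0,0,0],"delta_rot":[0,0,-1]},{"translation":[0,0,0],"delta_rot":[0,0,-1]},{"translation":[0,0,0],"delta_rot":[0,0,-1]},{"translation":[0,0,0],"delta_rot":[0,0,-1]},{"translation":[0,0,0],"delta_rot":[0,0,-1]},{"translation":[0,0,0],"delta_rot":[0,0,-1]},{"translation":[0,0,0],"delta_rot":[0,0,-0.45]},{"translation":[0,0,0],"delta_rot":[0,0,0]},{"translation":[0,0,0],"delta_rot":[0,0,0]}]'
python3 - <<'E'
from h import *
s=manip.observe();print(s["clock"],s["ee_pos"],s["tcp_rot"],s["joint_positions"],s["finger_gap"])
E
```

```text
clock: 18.4
ee_pos: [480.7, -3.6, 100.7]
tcp_rot: [180.0, -0.0, 26.2]
wrist_force: [0.4, -0.6, -5.6]
finger_gap: 0.522
clock: 19.6
ee_pos: [506.6, 218.9, 100.6]
tcp_rot: [-180.0, -0.0, 26.2]
wrist_force: [-0.6, 0.2, -5.1]
finger_gap: 0.521
clock: 20.6
ee_pos: [507.3, 216.1, 100.4]
tcp_rot: [180.0, 0.1, 64.2]
wrist_force: [-0.5, 0.5, -5.4]
finger_gap: 0.52
clock: 21.8
ee_pos: [507.5, 216.5, 100.5]
tcp_rot: [-180.0, 0.0, 101.8]
wrist_force: [0.5, 0.2, -5.8]
finger_gap: 0.519
21.8 [507.47338167 216.53239824 100.48658206] [-1.79994066e+02  2.68666492e-02  1.01803462e+02] [ 25.00661936  23.29076379 -60.39512147 104.51206844  22.27315211
  65.23083529  58.80832402] 0.5193734614026065
```

```bash
python3 - <<'E'
from h import *
import h
for c,n in [("scene",(390,255)),("side",(285,245))]:
    f=grab(c);p=f["state"]["ee_pos"];im=f["image"]
    T=cam(f);q=(np.array([p[0],p[1],121.5])-T[:3,3])@T[:3,:3];uv=(f["intrinsics"]@q)[:2]/q[2]
    m=sil(c,"spindle",uv);yaw=np.radians(191.87)
    o=orange(im)&cv2.dilate(m.astype(np.uint8),np.ones((7,7))).astype(bool)
    P=px(o)
    ok,s,ph=cyl(f,P,np.array([p[0],p[1],121.5]),yaw)
    print(c,uv,o.sum(),"roll",np.percentile(ph[ok],[3,50,97]).round(1),"s",np.percentile(s[ok],[1,99]).round(1))
    # level check: stripe midline on plane z=144.5 -> should be straight at yaw 191.87, ~140 long
    print(" stripe rect",rect(plane(f,P,144.3)), "mask rect z121",rect(plane(f,px(m),121.5)))
    cv2.imwrite(f"pics/f_{c}.png",im)
f=grab("wrist");cv2.imwrite("pics/w5.png",f["image"])
for n,im in [("w4",cv2.imread("pics/w4.png")),("w5",f["image"])]:
    hs=cv2.cvtColor(im,cv2.COLOR_BGR2HSV);o=(hs[...,0]<22)&(hs[...,1]>150)&(hs[...,2]>100)
    for r in (140,180,240,300,335):
        x=np.nonzero(o[r,260:400])[0]+260;print(n,r,x.min(),x.max(),end="; ")
    y=np.nonzero(o[:,326])[0];print("stripe top row",y.min())
a=f["image"];b=cv2.imread("pics/f_scene.png")[170:350,270:510];b=cv2.resize(b,(533,400));cv2.imwrite("pics/fin.png",cv2.resize(np.hstack([a[:,180:460],b]),(800,394)))
E
```

```text
scene [404.88734597 270.96750156] 205 roll [-15.3   1.5  17.3] s [-76.2   8. ]
 stripe rect ((540.2682495117188, 224.59268188476562), (86.86819458007812, 13.87004280090332), 11.229477882385254) mask rect z121 ((530.1253662109375, 221.22439575195312), (151.9475860595703, 48.46210861206055), 11.872845649719238)
side [256.05251768 278.29814573] 189 roll [-18.7  -1.   12.5] s [-72.6  68. ]
 stripe rect ((509.59588623046875, 217.11788940429688), (143.0631103515625, 13.889158248901367), 11.772504806518555) mask rect z121 ((507.8930969238281, 215.8951873779297), (199.29058837890625, 62.24662780761719), 10.293669700622559)Traceback (most recent call last):
  File "<stdin>", line 18, in <module>
    return umr_minimum(a, axis, None, out, keepdims, initial, where)
ValueError: zero-size array to reduction operation minimum which has no identity
```

```bash
python3 - <<'E'
import cv2,numpy as np
a=cv2.imread("pics/w4.png")[:,180:460];b=cv2.imread("pics/w5.png")[:,180:460];c=cv2.resize(cv2.imread("pics/f_side.png")[150:390,180:360],(300,400))
cv2.imwrite("pics/fin.png",cv2.resize(np.hstack([a,b,c]),(800,372)))
E
```

```text
(no output)
```

View pics/fin.png

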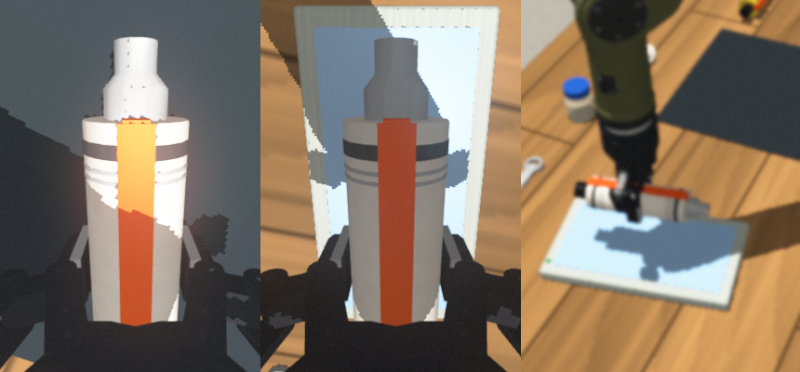

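The spindle sits in the jaws exactly as it did on the mat: nose tip at row 38 in both panels, stripe at 378–416 on a cylinder centred at 397. It hangs over the middle of the pad, lengthwise. I'll settle and hand in.

```bash
python3 -m inch '[{"translation":[0,0,0],"delta_rot":[0,0,0]},{"translation":[0,0,0],"delta_rot":[0,0,0]},{"translation":[0,0,0],"delta_rot":[0,0,0]},{"translation":[0,0,0],"delta_rot":[0,0,0]}]'
python3 -c "
from station import manip
print(manip.observe()['joint_vel'].round(2)); print(manip.job_done())"
```

```text
clock: 22.45
ee_pos: [507.5, 216.9, 100.5]
tcp_rot: [-180.0, 0.0, 101.9]
wrist_force: [0.9, -0.1, -5.7]
finger_gap: 0.519
[-0.01  0.04 -0.06 -0.14 -0.1  -0.04 -0.02]
the job is handed in; nothing more can be done
None
```

I rolled the white spindle about 70° along the mat with the shut fingertips, in two strokes at 5–13 N, until the stripe faced up. I then gripped it across its middle at 70 N, lifted it straight up and carried it to the light pad. The job was handed in at 22.5 s with the arm holding it still.

What the last checks showed:
- **Position:** the tool is at (507.5, 216.9), against a measured pad centre of about (507, 217). The spindle axis is estimated at z ≈ 121 mm, about 10 cm above the screen, and its yaw matches the pad's 11.9° to within about 1°.
- **Level:** the tool stands vertical, and the wrist picture shows the spindle in the jaws exactly as it was on the mat, so it did not slip. Level is inferred from that; I did not measure the tilt itself.
- **Stripe:** the scene camera gave roughly +1° and the side camera −1° to −3°, while the wrist view showed it centred. They disagree by a few degrees, within camera accuracy, so I made no correction.
- **Other objects:** nothing came near the pad, blank, jar or wrench, though I did not re-measure the last three at the end.

One script failed partway on a pixel-row check, so I compared the wrist pictures by eye instead.

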